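Spin-check the inspection turntable and stop it on its mark

ROBOT

A 6-joint arm with a two-finger parallel gripper is mounted at the origin on a cart in front of the work surface, level with it; the furniture and walls round the work are solid. World frame = base frame: x ahead of the robot, y to its left, z up, the work surface at z = 0. Lengths are in m, angles in rad, forces in N, time in s.
With the tool pointing down it reaches from about 0.275 to 0.85 m from the base axis. Payload 19 kg.
Tool frame: the origin (TCP) lies midway between the tips of the shut fingers; the grasp point (between the pads) lies 19 mm behind it (pinch_z is the distance from the TCP to the grasp point, in m); z points along the fingers, y is the line along which they close (so a half turn about z gives the same grasp; the last joint's range is limited). The gripper opens to 85 mm and grips with 20 to 120 N. Pads are 22 mm wide; open, the fingers measure 114 mm over their backs; the gripper's body (76 mm by 85 mm) begins 54 mm behind the grasp point. The pads swing forward as they close: fully open they stand 13 mm farther back than shut.
Start: joints at [-1.332, 0.15, 1.437, -0, 1.554, -0.134], TCP at [0.209, -0.535, 0.231] pointing down, gripper open.
Joint ranges: [-2.8, 2.8], [-0.68, 2.1], [0.12, 2.68], [-1.39, 4.53], [0.16, 2.79], [-2.81, 2.81]. Speed limits (rad/s): [1.89, 1.89, 2.22, 3.01, 3.01, 3.01].

INTERFACE

Orientations are given as [roll, pitch, yaw] about the fixed x, y, z axes, in that order (R = Rz(yaw) Ry(pitch) Rx(roll)).
In Python, from cell import state, capture, job_done, pinch_z gives the robot as it stands.
- The arm moves only by the tool step_arm, never from a script. Its argument "motion" is a list of rows, each a list of 3 entries, a list of its own where there are three numbers: the opening, from 0 (shut) to 1 (fully open), then the shift along the tool's x, y, z in cm, then the turn, a rotation vector about the tool's x, y, z in rad. A call has 1 to 20 rows; each row is the pose to reach, as a shift and turn from the pose commanded when the call began, along the tool's axes at that moment; what a row does not reach only later rows make up. A row lasts 1/12 s, in which the tool goes at most 41.7 mm and 7.16 degrees, less where a joint would pass 70% of its speed; a pose out of reach is approached as far as the arm can. A call with a gripper value outside its range is refused whole. The fingers move at their own pace and stop on an object; "grip_force" is the grip in N (left out, the last holds). Time passes only in rows, so rows that repeat a pose let the fingers close. It gives the time, the measured TCP pose, the force, the opening and the grip force at its end, in the units of the state.
- state(): the state, without advancing time (a new reading comes with each control period).
- capture(name): name is "scene" or "top"; returns a dict with "color" (420x560x3 uint8, red, green, blue), "range_z" (420x560 float32, m along the optical axis (not along the pixel's ray), 0 where there is no reading), "camera_matrix" (3x3 intrinsics, pixels), "k1" (the pictures are not rectified: a ray, as slopes to the right and down, at radius r is drawn at 1 + k1 r^2 times it, then the intrinsics apply), "rvec" (rotation vector, rad) and "tvec" (3), from world to camera coordinates, as OpenCV has them. Camera axes: x right, y down, z forward; pixel columns grow to the right and rows downward; lengths in m; the calibration is good to about 2 mm. A picture is of the moment at which its call begins.
- job_done(): hands the job in; it is judged then, once.
The state is a dict: "time_s": time; "qpos": joint angles; "qd": joint speeds; "joint_torque": joint torques, N m; "position": TCP position; "ee_rot": TCP orientation; "force": force on the tool from outside, world axes, zero at the start; "wrist_torque": the same for the moment, N m; "width": finger opening in m; "grip_force": force on a finger pad.
Only numpy, scipy, OpenCV 4.12 (cv2) and the standard library are available. Lean on these libraries where they do the work, as an engineer would, in place of code of your own. Each camera call takes 0.05 s, during which the arm holds its last target. There are 200 camera calls.

TASK

Check that the board turntable's bearing runs free: with the fingertips alone, flick its black disc so that it spins by itself, untouched, for at least two seconds at a third of a turn per second or faster. Then brake it to a standstill with a fingertip and leave it at rest, let go, with its red mark lined up with the yellow pointer. Touch the disc lightly, grip nothing, and leave the other things on the bench where they are.

Things in the scene. Friction and masses are not known exactly. Their poses are not given: they have to be found in the camera images.
- turntable: Inspection turntable, its grey foot (148 mm across, 22 mm tall) fixed to the bench. Origin: on the disc's vertical axis, at the bench top. A yellow pointer stands on the foot's -x side: an upright 22 mm wide, 105 to 111 mm from the axis, its tip aimed at the disc's rim and ending 88 mm from the axis; all of it lies below 47 mm.
- disc: Black disc 170 mm across, turns freely, endlessly, either way. Origin at the centre of its underside, 30 mm above the bench; top at 42 mm; +x axis towards the red mark. A circuit board (40x62 mm, up to 55 mm) is clamped fast at its centre. About 0.95 kg, 0.0034 kg m2. The bearing is very free: untouched, it slows by only about 0.12 rad/s per second, so it must be braked, coasts on after a nudge, and follows a fingertip that rests on it.
- mark (a point): Outer end of the red mark, a stripe 10 mm wide from 44 to 84 mm from the axis on the disc's top; this point is 80 mm from the axis, 42 mm above the bench.
- index (a point): The place where the mark must stand: just inside the yellow pointer's tip, 80 mm from the axis (8 mm inward of the tip), 42 mm above the bench. Fixed to the turntable.
- post0 (a point): Top of the white finger post 60 degrees counter-clockwise (seen from above) from the red mark. Posts are upright round rods, 12 mm thick, centred 66 mm from the axis, standing 28 mm above the disc's top, to 70 mm above the bench.
- post1 (a point): Top of the white finger post opposite the red mark; same size as the first.
- post2 (a point): Top of the white finger post 60 degrees clockwise from the red mark; same size as the first.
- ipa_bottle: Bystander, not to be moved: white bottle with a red spout, 59 mm across, 151 mm tall. Origin at the centre of its underside.
- solder_spool: Bystander, not to be moved: blue reel of solder wire, 57 mm across, 36 mm tall. Origin at the centre of its underside.
- fuse_box: Bystander, not to be moved: small yellow box, 30x52x22 mm. Origin at the centre of its underside.
- tape_roll: Bystander, not to be moved: blue tape roll lying flat, 62 mm across, 18 mm tall. Origin at the centre of its underside.
- screwdriver_red: Bystander, not to be moved: screwdriver with a red handle lying flat, 142 mm long, 18 mm tall. Origin at the centre of its underside.
- flux_jar: Bystander, not to be moved: small pot with a red lid, 43 mm across, 30 mm tall. Origin at the centre of its underside.
- pcb_spare: Bystander, not to be moved: loose green circuit board, 48x70x13 mm. Origin at the centre of its underside.
Not all that is in view belongs to the job. Of the things that look like the turntable, the larger one is meant.

How it is judged:
By the outcome, as a careful person would: the job done as asked, in the order asked, and still so for the second after the job is handed in, with the robot touching nothing.
It also fails if it takes over 43 s, if anything falls off the work surface, if the arm or the gripper's body presses on something with over 40 N, if the wrist force passes 120 N, or if a joint passes its speed limit or range.

## Working session

There is one attempt and no reset: what is moved stays moved. The work goes in short steps, Python scripts to look and compute and a tool call to move; the robot and the scene stay as the last step left them, time stands still between calls to the robot, and variables do not carry over. Pictures are saved under pics/ and viewed, at most 10 in all, crops included, and the job is handed in when it is done.

Besides the shell and the picture viewer there is one more tool, called after ">>>" in YAML: its name, and indented under it one key for each argument. step_arm: Moves the arm, as the interface text tells. Its arguments: {"type":"object","properties":{"motion":{"type":"array"},"grip_force":{"type":"number"}},"required":["motion"]}

```bash
mkdir -p pics; ls
cat > h.py <<'E'
import numpy as np,cv2
from cell import state,capture,job_done,pinch_z
def ray(c,uv):
    K=c["camera_matrix"];uv=np.atleast_2d(uv).astype(float)
    d=cv2.undistortPoints(uv.reshape(-1,1,2),K,np.array([c["k1"],0,0,0,0.])).reshape(-1,2)
    R=cv2.Rodrigues(np.array(c["rvec"],float))[0];t=np.array(c["tvec"],float).ravel()
    return -R.T@t,(R.T@np.c_[d,np.ones(len(d))].T).T
def onz(c,uv,z):
    o,d=ray(c,uv);return o+d*((z-o[2])/d[:,2])[:,None]
def save(n,im): cv2.imwrite("pics/"+n,cv2.cvtColor(im,cv2.COLOR_RGB2BGR))
E
python3 - <<'E'
from h import *
for n in("top","scene"):
    c=capture(n);save(n+"0.png",c["color"]);np.savez(n+"0.npz",**c)
    print(n,ray(c,[280,210]),c["k1"])
print(state())
E
```

```text
pics
top (array([0.39789348, 0.23877906, 1.57667961]), array([[ 0.1380985 , -0.00402264, -0.99041298]])) 0.0043071900111269846
scene (array([-0.35071097,  0.69921841,  0.86253892]), array([[ 0.71999656, -0.3763664 , -0.5830917 ]])) -0.1414869211581316
{'time_s': 0.1, 'qpos': array([-1.33198537e+00,  1.50928091e-01,  1.43793848e+00, -2.56639568e-05,
        1.55383799e+00, -1.34010019e-01]), 'qd': array([ 0.00154997, -0.00284088, -0.00110582, -0.0001069 ,  0.00086221,
        0.00105114]), 'joint_torque': array([ 4.04696970e-03, -7.14383268e+01, -5.71794462e+01, -9.67519713e-05,
        7.16169670e-03, -2.06418072e-06]), 'position': array([ 0.20935425, -0.53528801,  0.23075453]), 'ee_rot': array([-3.14048728e+00, -1.23131747e-04,  3.72821352e-01]), 'force': array([ 0.67539065, -0.31643592, -0.34886734]), 'wrist_torque': array([-0.00661134, -0.00140202,  0.01897804]), 'grip_force': 0.0, 'width': 0.08556441133176516}
```

View pics/top0.png

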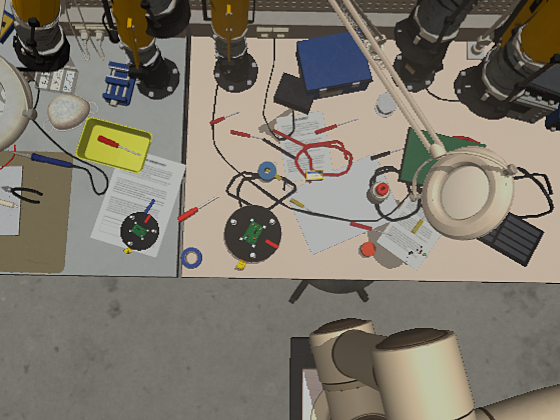

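View pics/scene0.png

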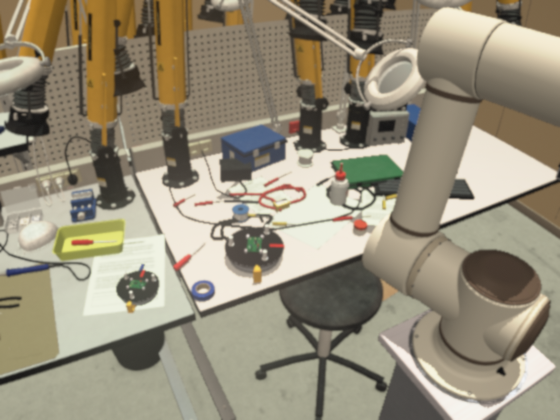

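The top view shows the larger turntable at about (253,234), with its yellow pointer at (240,265) and red mark near (271,243). The smaller decoy is at (140,231). The scene view shows the same turntable at about (254,248).

```bash
cat >> h.py <<'E'
def blobs(c,box,f,amin=4):
    u0,v0,u1,v1=box;im=c["color"][v0:v1,u0:u1]
    hsv=cv2.cvtColor(im,cv2.COLOR_RGB2HSV);m=f(hsv.astype(int)).astype(np.uint8)
    n,l,s,ce=cv2.connectedComponentsWithStats(m)
    return [(s[i,4],ce[i]+[u0,v0]) for i in range(1,n) if s[i,4]>=amin],m
red=lambda h:((h[...,0]<8)|(h[...,0]>172))&(h[...,1]>130)&(h[...,2]>90)
yel=lambda h:(h[...,0]>18)&(h[...,0]<34)&(h[...,1]>130)&(h[...,2]>100)
wht=lambda h:(h[...,1]<50)&(h[...,2]>140)
blk=lambda h:(h[...,2]<75)
E
python3 - <<'E'
from h import *
c=dict(np.load("top0.npz"))
box=(215,195,295,280)
b,m=blobs(c,box,blk,200)
cn=max(cv2.findContours(m,0,1)[0],key=cv2.contourArea)
hull=cv2.convexHull(cn).reshape(-1,2)+[box[0],box[1]]
P=onz(c,hull,.042)
A=np.c_[2*P[:,:2],np.ones(len(P))];s=np.linalg.lstsq(A,(P[:,:2]**2).sum(1),rcond=None)[0]
ctr=s[:2];r=np.sqrt(s[2]+ctr@ctr);print("disc",ctr,r)
for nm,f,z in(("red",red,.042),("yel",yel,.045),("wht",wht,.07)):
    for a,uv in blobs(c,box,f)[0]:
        p=onz(c,uv,z)[0];d=p[:2]-ctr
        print(nm,a,uv.round(1),p.round(3),"r",np.hypot(*d).round(4),"ang",np.degrees(np.arctan2(d[1],d[0])).round(1))
Z=c["range_z"];print(Z[234,253],Z[225,232])
save("crop0.png",cv2.resize(c["color"][130:290,170:320],None,fx=5,fy=5,interpolation=cv2.INTER_CUBIC)[:600,:750] if 0 else cv2.resize(c["color"][140:280,170:320],None,fx=4,fy=4,interpolation=cv2.INTER_CUBIC))
E
```

```text
disc [0.56222593 0.29328977] 0.10038724415480535
red 54 [271.3 243.4] [0.512 0.257 0.042] r 0.062 ang -144.0
yel 12 [292.7 200.3] [0.641 0.195 0.045] r 0.1258 ang -51.2
yel 60 [240.9 264.1] [0.45  0.345 0.045] r 0.1236 ang 155.4
wht 3188 [254.5 244.8] [0.505 0.305 0.07 ] r 0.0582 ang 168.4
wht 297 [258.  199.8] [0.637 0.297 0.07 ] r 0.0751 ang 3.2
wht 33 [278.  196.1] [0.649 0.239 0.07 ] r 0.1023 ang -32.0
wht 90 [289.  201.4] [0.634 0.207 0.07 ] r 0.1124 ang -50.4
wht 16 [243.  204.1] [0.624 0.341 0.07 ] r 0.0778 ang 37.9
wht 19 [233.2 221.5] [0.572 0.368 0.07 ] r 0.0757 ang 82.6
wht 6 [251.5 219.7] [0.578 0.315 0.07 ] r 0.0272 ang 53.8
wht 17 [271.5 221.1] [0.575 0.257 0.07 ] r 0.0386 ang -70.6
wht 6 [264.  226.5] [0.559 0.278 0.07 ] r 0.0152 ang -102.9
wht 6 [240.5 238.5] [0.523 0.346 0.07 ] r 0.0657 ang 126.8
wht 6 [253.  245.5] [0.503 0.309 0.07 ] r 0.0612 ang 164.9
wht 20 [252.2 254.7] [0.477 0.311 0.07 ] r 0.0875 ang 168.3
1.5329971 1.5416636
```

View pics/crop0.png

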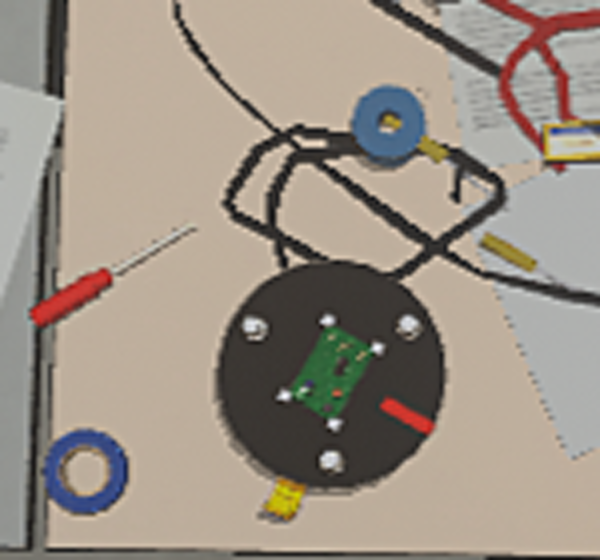

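The crop shows the disc centred near crop (331,375), i.e. pixel (252.7,233.7). Posts are at crop (255,328), (408,325) and (331,460), the mark is at (407,415), and the pointer is at (285,498). The three posts average to about (0.541,0.312), so my circle fit was thrown off by a cable. I'll refine it.

Run:
```python
from h import *
T=dict(np.load("top0.npz"));S=dict(np.load("scene0.npz"))
posts=np.array([[233.2,221.5],[271.5,221.1],[252.2,254.7]])
# green board & dark disc in each view, cleaned by opening to drop the cables
for nm,c,box in(("top",T,(215,195,295,280)),("scene",S,(215,215,300,290))):
    b,m=blobs(c,box,lambda h:h[...,2]<(85 if nm=="top" else 95),50)
    m=cv2.morphologyEx(m,cv2.MORPH_OPEN,np.ones((9,9),np.uint8))
    cn=max(cv2.findContours(m,0,1)[0],key=cv2.contourArea)
    hull=cv2.convexHull(cn).reshape(-1,2)+[box[0],box[1]]
    P=onz(c,hull,.042)[:,:2];w=np.ones(len(P),bool)
    for _ in range(6):
        s=np.linalg.lstsq(np.c_[2*P[w],np.ones(w.sum())],(P[w]**2).sum(1),rcond=None)[0]
        ctr=s[:2];r=np.sqrt(s[2]+ctr@ctr);e=abs(np.hypot(*(P-ctr).T)-r);w=e<max(.002,np.percentile(e,60))
    print(nm,"disc",ctr.round(4),r.round(4),w.sum(),len(w))
    for k,f,z in(("red",red,.042),("yel",yel,.04),("grn",lambda h:(h[...,0]>40)&(h[...,0]<90)&(h[...,1]>90),.047)):
        for a,uv in blobs(c,box,f,15)[0]:
            p=onz(c,uv,z)[0];d=p[:2]-[.541,.312];print(k,a,uv.round(1),p.round(4),np.hypot(*d).round(4),np.degrees(np.arctan2(d[1],d[0])).round(1))
print(onz(T,posts,.069).round(4), onz(T,posts,.069).mean(0))
```

```text
top disc [0.5425 0.3134] 0.083 16 18
red 54 [271.3 243.4] [0.5121 0.2568 0.042 ] 0.0623 -117.6
yel 60 [240.9 264.1] [0.45   0.3451 0.04  ] 0.0968 160.0
grn 222 [252.4 232.4] [0.5431 0.3129 0.047 ] 0.0023 23.4
scene disc [0.5341 0.3298] 0.0685 6 10
red 39 [275.7 245. ] [0.5154 0.2594 0.042 ] 0.0585 -115.9
yel 42 [256.6 268.6] [0.4527 0.3485 0.04  ] 0.0956 157.5
[[0.5722 0.3685 0.069 ]
 [0.5751 0.2569 0.069 ]
 [0.4766 0.311  0.069 ]] [0.54128336 0.31213878 0.069     ]
```

>>> step_arm:
  motion:
    - [0,[60.8,-59.0,5],[0,0,-0.587]]
    - [0,[60.8,-59.0,5],[0,0,-0.587]]
    - [0,[60.8,-59.0,5],[0,0,-0.587]]
    - [0,[60.8,-59.0,5],[0,0,-0.587]]
    - [0,[60.8,-59.0,5],[0,0,-0.587]]
    - [0,[60.8,-59.0,5],[0,0,-0.587]]
    - [0,[60.8,-59.0,5],[0,0,-0.587]]
    - [0,[60.8,-59.0,5],[0,0,-0.587]]
    - [0,[60.8,-59.0,5],[0,0,-0.587]]
    - [0,[60.8,-59.0,5],[0,0,-0.587]]
    - [0,[60.8,-59.0,5],[0,0,-0.587]]
    - [0,[60.8,-59.0,5],[0,0,-0.587]]
    - [0,[60.8,-59.0,5],[0,0,-0.587]]
    - [0,[60.8,-59.0,5],[0,0,-0.587]]
    - [0,[60.8,-59.0,11],[0,0,-0.587]]
    - [0,[60.8,-59.0,11],[0,0,-0.587]]
    - [0,[60.8,-59.0,11],[0,0,-0.587]]
    - [0,[60.8,-59.0,11],[0,0,-0.587]]
    - [0,[60.8,-59.0,11],[0,0,-0.587]]
    - [0,[60.8,-59.0,11],[0,0,-0.587]]

```text
time_s: 1.77
position: [0.5508, 0.2153, 0.1274]
ee_rot: [-3.141, 0.0, 0.96]
force: [0.9, -0.7, -0.1]
width: 0.0
grip_force: 0.0
```

>>> step_arm:
  motion:
    - [0,[0,0,0],[0,0,0]]
    - [0,[0,0,0],[0,0,0]]

```text
time_s: 1.93
position: [0.5502, 0.2146, 0.1265]
ee_rot: [-3.14, 0.002, 0.962]
force: [-0.3, 0.1, 0.7]
width: -0.0
grip_force: 0.0
```

Run:
```python
from h import *
s=state();print(s["position"],s["ee_rot"],s["qpos"].round(2),s["force"])
a=[]
for n,b in(("top",(170,140,320,290)),("scene",(180,180,330,330))):
    c=capture(n);a.append(cv2.resize(c["color"][b[1]:b[3],b[0]:b[2]],(400,400),interpolation=cv2.INTER_CUBIC))
save("c1.png",np.hstack(a))
```

```text
[0.55017166 0.21464657 0.12651836] [-3.13953911e+00  2.15532165e-03  9.62410824e-01] [0.24 0.24 1.55 0.   1.36 0.85] [-0.32952298  0.06829905  0.68718976]
```

View pics/c1.png

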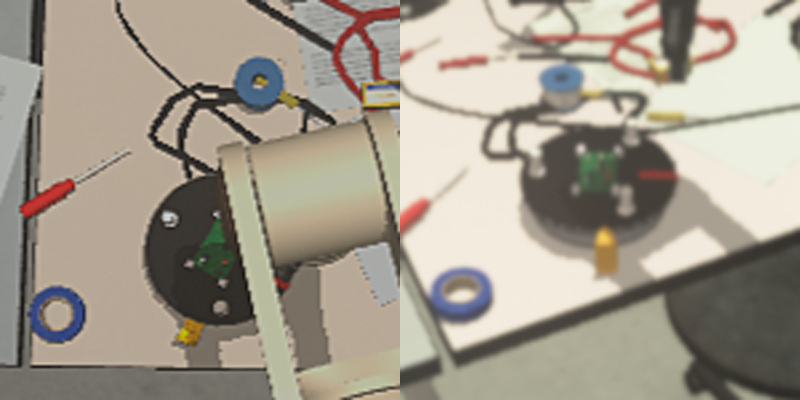

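The left half of the picture shows the arm covering part of the disc in the top view. In the scene view (right half) the disc, mark and pointer are all clear, and the gripper tip is at crop (680,40). I'll use the scene camera for tracking and go down beside post0.

>>> step_arm:
  motion:
    - [0,[2.3,-0.3,3.0],[0,0,0]]
    - [0,[2.3,-0.3,5.5],[0,0,0]]
    - [0,[2.3,-0.3,7.2],[0,0,0]]
    - [0,[2.3,-0.3,7.6],[0,0,0]]
    - [0,[2.3,-0.3,7.6],[0,0,0]]
    - [0,[2.3,-0.3,7.6],[0,0,0]]

```text
time_s: 2.53
position: [0.5619, 0.2331, 0.0539]
ee_rot: [3.141, -0.001, 0.959]
force: [0.1, 0.3, 1.6]
width: 0.0001
grip_force: 0.0
```

Run:
```python
from h import *
s=state();print(s["time_s"],s["position"],s["ee_rot"],s["force"])
c=capture("scene");b=(210,180,310,280)
save("c2.png",cv2.resize(c["color"][b[1]:b[3],b[0]:b[2]],(600,600),interpolation=cv2.INTER_CUBIC))
```

```text
2.5333 [0.56189812 0.233081   0.05390713] [ 3.14055143e+00 -1.29703694e-03  9.58788097e-01] [0.08022354 0.28509597 1.56229531]
```

View pics/c2.png

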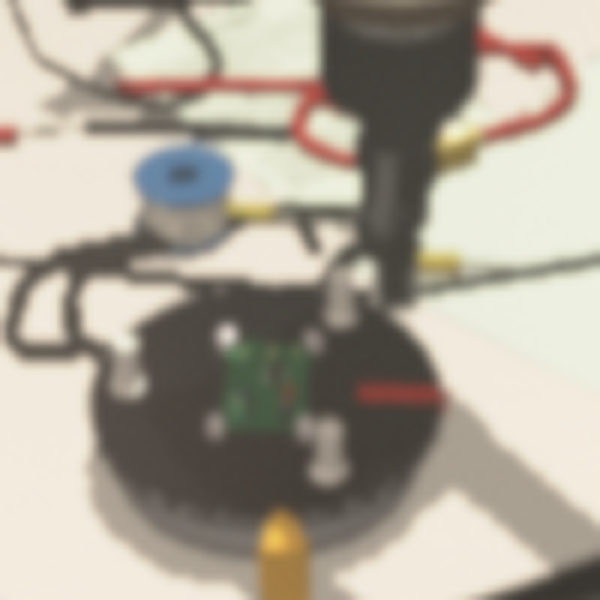

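The tip at (395,295) in the crop stands just clockwise of post0 at (340,300). The mark is at (400,393) and the pointer tip at (280,515). Next is the flick, counter-clockwise.

>>> step_arm:
  motion:
    - [0,[0.5,-0.1,0.3],[0,0,0]]
    - [0,[0.8,-0.1,0.3],[0,0,0]]
    - [0,[0.95,-0.1,0.3],[0,0,0]]
    - [0,[1.05,-0.1,0.3],[0,0,0]]
    - [0,[1.15,-0.1,0.3],[0,0,0]]
    - [0,[1.3,-0.1,0.3],[0,0,0]]
    - [0,[1.5,-0.1,0.3],[0,0,0]]
    - [0,[1.85,-0.1,0.3],[0,0,0]]
    - [0,[2.35,-0.1,0.3],[0,0,0]]
    - [0,[3.1,-0.1,0.3],[0,0,0]]
    - [0,[4.1,-0.1,0.3],[0,0,0]]
    - [0,[5.4,-0.1,0.3],[0,0,0]]
    - [0,[7.0,-0.1,0.3],[0,0,0]]
    - [0,[7.8,-0.1,-1.7],[0,0,0]]
    - [0,[7.8,-0.1,-5.0],[0,0,0]]
    - [0,[7.8,-0.1,-7.0],[0,0,0]]

```text
time_s: 3.92
position: [0.606, 0.2996, 0.1245]
ee_rot: [3.141, -0.001, 0.961]
force: [0.5, 0.2, 0.9]
width: 0.0001
grip_force: 0.0
```

```bash
cat >> h.py <<'E'
C=np.array([.542,.313])
def mark(c,box=(205,205,305,290)):
    # red blob on disc top, near r 64 mm
    out=[]
    for a,uv in blobs(c,box,lambda h:((h[...,0]<10)|(h[...,0]>170))&(h[...,1]>100)&(h[...,2]>70),12)[0]:
        d=onz(c,uv,.042)[0,:2]-C;r=np.hypot(*d)
        if .04<r<.085: out.append((a,round(r,4),round(np.degrees(np.arctan2(d[1],d[0])),1)))
    return out
E
python3 - <<'E'
from h import *
for i in range(4):
    t=state()["time_s"];c=capture("scene");print(t,mark(c))
s=state();print(s["time_s"],s["position"],s["force"])
E
```

```text
3.9167 [(np.int32(34), np.float64(0.0643), np.float64(-11.4))]
3.9667 [(np.int32(36), np.float64(0.0657), np.float64(-1.6))]
4.0167 [(np.int32(35), np.float64(0.0657), np.float64(8.1))]
4.0667 [(np.int32(34), np.float64(0.0642), np.float64(17.6))]
4.1167 [0.60557505 0.29881187 0.12240008] [-0.2573485  -0.76345951 -0.68208462]
```

The disc is spinning at about 3.4 rad/s and nothing touches it. While it coasts I'll move to the braking spot at −125°, just outside the posts.

>>> step_arm:
  motion:
    - [0,[-3.5,-1.8,0],[0,0,0]]
    - [0,[-7.0,-3.7,0],[0,0,0]]
    - [0,[-10,-5.4,0],[0,0,0]]
    - [0,[-11.3,-6.0,0],[0,0,0]]
    - [0,[-11.3,-6.0,2],[0,0,0]]
    - [0,[-11.3,-6.0,4.5],[0,0,0]]
    - [0,[-11.3,-6.0,6.5],[0,0,0]]
    - [0,[-11.3,-6.0,7.0],[0,0,0]]
    - [0,[-11.3,-6.0,7.0],[0,0,0]]
    - [0,[-11.3,-6.0,7.0],[0,0,0]]

```text
time_s: 4.95
position: [0.4914, 0.2402, 0.0525]
ee_rot: [-3.141, 0.0, 0.96]
force: [0.5, -0.1, 0.5]
width: 0.0001
grip_force: 0.0
```

Run:
```python
from h import *
s=state();p=s["position"];d=p[:2]-C;a=np.radians(55);print(s["time_s"],p,s["force"],"t,rho",d@[np.cos(a),np.sin(a)],d@[np.sin(a),-np.cos(a)])
for i in range(6):
    t=state()["time_s"];c=capture("scene");print(t,mark(c))
b=(210,180,310,280)
save("c3.png",cv2.resize(c["color"][b[1]:b[3],b[0]:b[2]],(600,600),interpolation=cv2.INTER_CUBIC))
```

```text
4.95 [0.49142594 0.24020296 0.05252659] [ 0.50844305 -0.12291677  0.5388481 ] t,rho -0.088639928287903 0.00032682105897380753
4.95 [(np.int32(62), np.float64(0.0643), np.float64(-167.1))]
5.0 [(np.int32(61), np.float64(0.0631), np.float64(-157.0))]
5.05 [(np.int32(58), np.float64(0.0615), np.float64(-146.4))]
5.1 [(np.int32(55), np.float64(0.0601), np.float64(-135.9))]
5.15 [(np.int32(53), np.float64(0.0595), np.float64(-125.4))]
5.2 [(np.int32(47), np.float64(0.0558), np.float64(-114.5))]
```

View pics/c3.png

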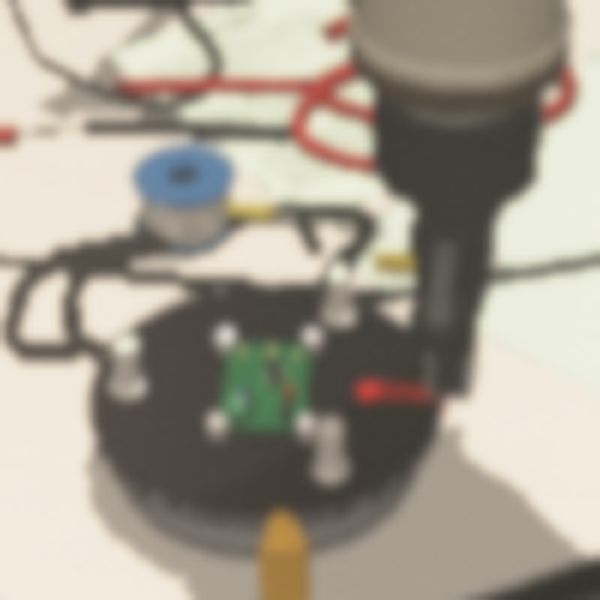

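The scene view shows the tip at (450,395) in the crop, just outside the rim at −125°. The red mark is passing at (395,390) and the pointer tip is at (282,515). I'll let the disc spin about another second, then lower gently onto the rim.

>>> step_arm:
  motion:
    - [0,[0,0,0.2],[0,0,0]]
    - [0,[0,0,0.5],[0,0,0]]
    - [0,[0,0,0.5],[0,0,0]]
    - [0,[0,0,0.5],[0,0,0]]
    - [0,[0,0,0.5],[0,0,0]]
    - [0,[0,0,0.5],[0,0,0]]
    - [0,[0,0,0.5],[0,0,0]]
    - [0,[0,0,0.5],[0,0,0]]
    - [0,[0,0,0.5],[0,0,0]]
    - [0,[0,0,0.6],[0,0,0]]
    - [0,[0,0,0.7],[0,0,0]]
    - [0,[0,0,0.8],[0,0,0]]
    - [0,[0,0,0.88],[0,0,0]]
    - [0,[0,0,0.95],[0,0,0]]

```text
time_s: 6.42
position: [0.4912, 0.24, 0.0427]
ee_rot: [-3.141, 0.0, 0.96]
force: [-0.2, 1.0, -0.0]
width: -0.0002
grip_force: 0.0
```

```bash
cat > q.py <<'E'
from h import *
s=state();print(s["time_s"],s["position"].round(4),s["force"].round(2))
for i in range(2):
    t=state()["time_s"];c=capture("scene");print(t,mark(c))
E
python3 q.py
```

```text
6.4167 [0.4912 0.24   0.0427] [-0.15  1.05 -0.01]
6.4167 [(np.int32(75), np.float64(0.0661), np.float64(110.5))]
6.4667 [(np.int32(74), np.float64(0.0651), np.float64(119.8))]
```

>>> step_arm:
  motion:
    - [0,[0,0,0.1],[0,0,0]]
    - [0,[0,0,0.14],[0,0,0]]

```text
time_s: 6.68
position: [0.4917, 0.24, 0.0419]
ee_rot: [3.141, -0.001, 0.96]
force: [-1.7, -3.2, 11.1]
width: 0.0004
grip_force: 5.4
```

```bash
python3 q.py
```

```text
6.6833 [0.4917 0.24   0.0419] [-1.67 -3.2  11.12]
6.6833 [(np.int32(69), np.float64(0.064), np.float64(145.7))]
6.7333 [(np.int32(68), np.float64(0.0639), np.float64(145.8))]
```

Stopped, with the mark near 146°. The fingertip force of 11 N is more than needed, so I'll measure the remaining angle in both views before easing off and dragging.

```bash
cat > m.py <<'E'
from h import *
D=[(.0643,-11.4),(.0657,-1.6),(.0657,8.1),(.0642,17.6),(.0661,110.5),(.0651,119.8),(.064,145.7),(.0643,-167.1),(.0631,-157)]
P=np.array([C+r*np.array([np.cos(np.radians(a)),np.sin(np.radians(a))]) for r,a in D])
from scipy.optimize import least_squares
Cs=least_squares(lambda p:np.hypot(*(P-p).T)-.064,C).x
s=state();print(s["time_s"],s["position"].round(4),s["force"].round(2),"Cs",Cs.round(4))
rd=lambda h:((h[...,0]<10)|(h[...,0]>170))&(h[...,1]>100)&(h[...,2]>70)
for n,box,c0 in(("top",(215,195,275,280),np.array([.542,.313])),("scene",(205,215,305,290),Cs)):
    c=capture(n)
    for k,f,z in(("red",rd,.042),("yel",yel,.042)):
        for a,uv in blobs(c,box,f,12)[0]:
            d=onz(c,uv,z)[0,:2]-c0;print(n,k,a,uv.round(1),np.hypot(*d).round(4),np.degrees(np.arctan2(d[1],d[0])).round(1))
E
python3 m.py
```

```text
6.7833 [0.4916 0.24   0.0419] [-1.38 -1.72  7.7 ] Cs [0.5426 0.3146]
top red 38 [239.3 252.7] 0.0696 147.4
top yel 57 [241.1 263.9] 0.0968 161.1
scene red 67 [250.8 260. ] 0.0636 147.1
```

>>> step_arm:
  motion:
    - [0,[0,0.08,-0.02],[0,0,-0.009]]
    - [0,[0,0.23,-0.02],[0,0,-0.026]]
    - [0,[0.01,0.46,-0.02],[0,0,-0.052]]
    - [0,[0.03,0.77,-0.02],[0,0,-0.087]]
    - [0,[0.07,1.08,-0.02],[0,0,-0.122]]
    - [0,[0.11,1.39,-0.02],[0,0,-0.157]]
    - [0,[0.15,1.62,-0.02],[0,0,-0.183]]
    - [0,[0.18,1.77,-0.02],[0,0,-0.2]]
    - [0,[0.2,1.87,-0.02],[0,0,-0.213]]
    - [0,[0.21,1.92,-0.02],[0,0,-0.218]]
    - [0,[0.21,1.92,-0.02],[0,0,-0.218]]

```text
time_s: 7.8
position: [0.5086, 0.2306, 0.0419]
ee_rot: [3.141, -0.0, 1.179]
force: [-1.1, -1.8, 6.0]
width: -0.0
grip_force: 3.2
```

```bash
cat >> m.py <<'E'
b=(210,200,310,300)
hs=cv2.cvtColor(c["color"],cv2.COLOR_RGB2HSV)[262:278,250:264:2];print(hs[::3,3])
yl=lambda h:(h[...,0]>10)&(h[...,0]<34)&(h[...,1]>110)&(h[...,2]>80)
for a,uv in blobs(c,(240,250,275,290),yl,12)[0]:
    d=onz(c,uv,.042)[0,:2]-Cs;print("scene yel",a,uv.round(1),np.hypot(*d).round(4),np.degrees(np.arctan2(d[1],d[0])).round(1))
save("m%.0f.png"%(100*s["time_s"]),cv2.resize(c["color"][b[1]:b[3],b[0]:b[2]],(600,600),interpolation=cv2.INTER_CUBIC))
E
python3 m.py; ls pics
```

```text
7.8 [0.5086 0.2306 0.0419] [-1.11 -1.76  6.03] Cs [0.5426 0.3146]
top red 54 [244.6 253.4] 0.0644 160.2
top yel 53 [240.9 264.3] 0.098 161.1
scene red 49 [256.1 259.6] 0.0619 160.4
[[  2 152 143]
 [ 14 149 154]
 [ 18 158 186]
 [ 18 157 179]
 [ 18 150 160]
 [ 18 150 161]]
scene yel 116 [256.8 273.4] 0.1166 158.8
c1.png
c2.png
c3.png
crop0.png
m780.png
scene0.png
top0.png
```

Run:
```python
from h import *
c=capture("top");b=(225,225,265,275);A=cv2.resize(c["color"][b[1]:b[3],b[0]:b[2]],(400,500),interpolation=cv2.INTER_CUBIC)
c2=capture("scene");b=(237,245,277,285);B=cv2.resize(c2["color"][b[1]:b[3],b[0]:b[2]],(400,400),interpolation=cv2.INTER_CUBIC)
save("pair.png",np.hstack([A,np.vstack([B,np.zeros((100,400,3),np.uint8)])]))
# expected pixel of index geometry: project radial line at candidate angles
```

```text
(no output)
```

View pics/pair.png

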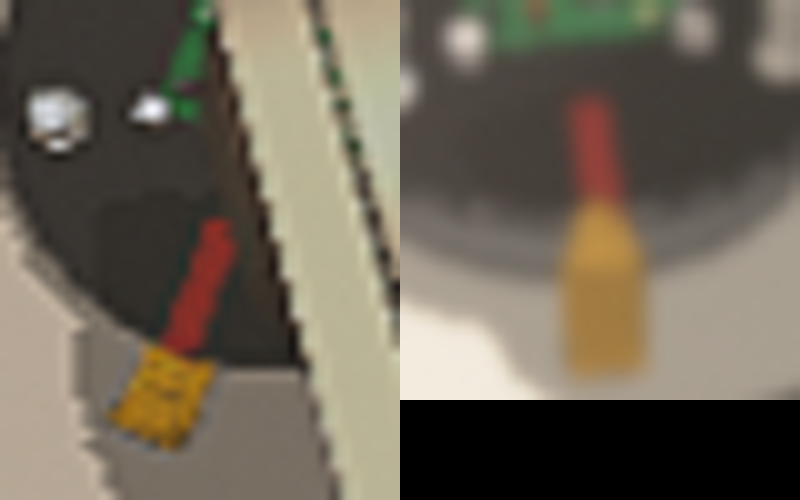

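In both halves of the picture the red mark runs straight into the pointer: the left (top) mark from (220,225) to (183,345) extends to the pointer centre at (168,398). On the right (scene), the mark meets the tip at (603,203). The two views differ from zero by about ±1° in opposite directions, so I'll let go, straight up.

>>> step_arm:
  motion:
    - [0,[0,0,0],[0,0,0]]
    - [0,[0,0,-0.03],[0,0,0]]
    - [0,[0,0,-0.06],[0,0,0]]
    - [0,[0,0,-0.12],[0,0,0]]
    - [0,[0,0,-0.3],[0,0,0]]
    - [0,[0,0,-1.0],[0,0,0]]
    - [0,[0,0,-2.5],[0,0,0]]
    - [0,[0,0,-5],[0,0,0]]
    - [0,[0,0,-8],[0,0,0]]
    - [0,[0,0,-8],[0,0,0]]

```text
time_s: 8.83
position: [0.5102, 0.2314, 0.1277]
ee_rot: [3.136, -0.005, 1.178]
force: [1.5, 0.6, 1.7]
width: 0.0003
grip_force: 0.0
```

```bash
python3 m.py;python3 m.py
```

```text
8.8333 [0.5102 0.2314 0.1277] [1.51 0.59 1.65] Cs [0.5426 0.3146]
top red 47 [244.2 254.2] 0.0669 160.0
top yel 54 [241.  264.2] 0.0975 161.1
scene red 48 [255.9 259.7] 0.0622 159.9
[[  2 151 145]
 [ 14 150 156]
 [ 18 156 186]
 [ 18 155 179]
 [ 18 150 160]
 [ 18 150 161]]
scene yel 114 [256.8 273.5] 0.1168 158.8
8.9333 [0.5088 0.231  0.1231] [0.23 0.   0.26] Cs [0.5426 0.3146]
top red 49 [244.2 253.9] 0.0661 159.9
top yel 54 [240.9 264.2] 0.0977 161.0
scene red 48 [255.9 259.7] 0.0622 159.9
[[  2 150 146]
 [ 13 150 156]
 [ 18 156 186]
 [ 18 155 179]
 [ 18 150 160]
 [ 18 150 161]]
scene yel 115 [256.8 273.5] 0.1168 158.8
```

It is at rest and aligned. I'll back the arm away for a clear top view, then check for creep.

>>> step_arm:
  motion:
    - [0,[0,2,-3],[0,0,0]]
    - [0,[0,5,-6],[0,0,0]]
    - [0,[0,8,-8],[0,0,0]]
    - [0,[0,11,-8],[0,0,0]]
    - [0,[-3,14,-8],[0,0,0]]
    - [0,[-6,17,-8],[0,0,0]]
    - [0,[-9,20,-8],[0,0,0]]
    - [0,[-12,22,-8],[0,0,0]]
    - [0,[-15,22,-8],[0,0,0]]
    - [0,[-18,22,-8],[0,0,0]]
    - [0,[-20,22,-8],[0,0,0]]
    - [0,[-20,22,-8],[0,0,0]]
    - [0,[-20,22,-8],[0,0,0]]

```text
time_s: 10.12
position: [0.6344, -0.0391, 0.2006]
ee_rot: [-3.14, 0.0, 1.176]
force: [0.6, 0.2, 0.2]
width: 0.0003
grip_force: 0.0
```

```bash
python3 m.py
python3 - <<'E'
from h import *
c=capture("top")
w=[uv for a,uv in blobs(c,(218,205,290,262),wht,5)[0]]
for uv in w:
    p=onz(c,uv,.069)[0];d=p[:2]-C;r=np.hypot(*d)
    if .055<r<.075: print("post",p.round(4),r.round(4),np.degrees(np.arctan2(d[1],d[0])).round(1))
b=(205,190,305,290);save("fin.png",cv2.resize(c["color"][b[1]:b[3],b[0]:b[2]],(600,600),interpolation=cv2.INTER_CUBIC))
E
```

```text
10.1167 [ 0.6344 -0.0391  0.2006] [0.58 0.25 0.17] Cs [0.5426 0.3146]
top red 62 [244.7 253.3] 0.0639 160.5
top yel 57 [240.8 264.3] 0.0981 160.9
scene red 64 [255.9 259.2] 0.0601 159.9
scene yel 39 [256.7 268.9] 0.0993 159.3
[[  2 175 225]
 [ 17 163 217]
 [ 24 156 243]
 [ 19 161 220]
 [ 18 147 160]
 [ 18 147 161]]
scene yel 119 [256.8 273. ] 0.115 158.8
post [0.6028 0.2894 0.069 ] 0.0652 -21.2
post [0.531  0.3763 0.069 ] 0.0643 99.8
post [0.492 0.27  0.069] 0.0659 -139.3
```

View pics/fin.png

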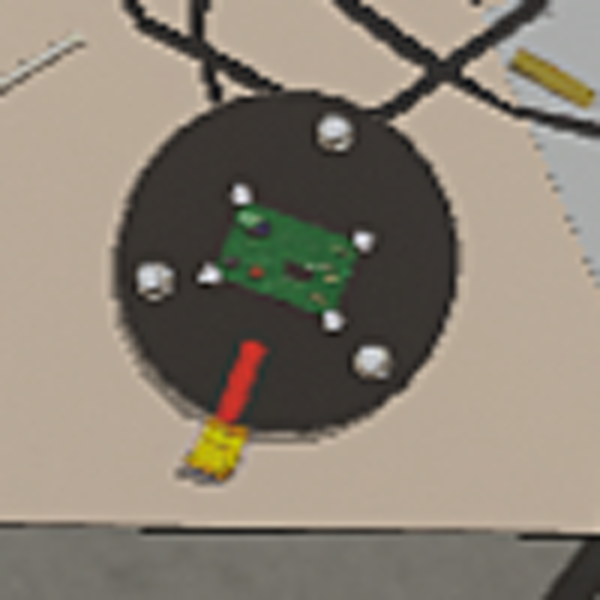

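The unobstructed top view shows the mark from (255,345) to (230,420), running straight into the pointer at (218,450). The top view puts the mark at 160.5° and the pointer at 160.9°, and the disc is at rest.

```bash
python3 -c "from cell import job_done;print(job_done())"
```

```text
the job is handed in; nothing more can be done
None
```

The job is handed in: the disc spun untouched for about 2.7 s at just over half a turn per second, was braked with a fingertip (11 N reading), and now rests, let go, with its red mark within about 1° of the yellow pointer.

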